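Close and hold the service hatch

ROBOT

A 7-joint arm with a two-finger parallel gripper is mounted at the origin on a cart in front of the work surface, level with it; the furniture and walls round the work are solid. World frame = base frame: x ahead of the robot, y to its left, z up, the work surface at z = 0. Lengths are in m, angles in rad, forces in N, time in s.
With the tool pointing down it reaches from about 0.425 to 1.025 m from the base axis. Payload 9.4 kg.
Tool frame: the origin (TCP) lies on the centre line of the jaws, within the pads' length; the fingertips stand 25 mm ahead of it and the grasp point (between the pads) lies 6 mm ahead of it; z points along the fingers, y is the direction in which the jaws open and shut (so a half turn about z gives the same grasp; the last joint's range is limited). The gripper opens to 85 mm and grips with 20 to 120 N. Pads are 22 mm wide; open, the fingers measure 114 mm over their backs; the gripper's body (76 mm by 85 mm) begins 54 mm behind the grasp point. The pads swing forward as they close: fully open they stand 13 mm farther back than shut.
Start: joints at [1.12, 0.599, -0.003, 1.599, 0.002, 0.943, -0.08], TCP at [0.265, -0.675, 0.256] pointing down, gripper open.
Joint ranges: [-2.57, 2.57], [-0.35, 1.97], [-1.29, 1.29], [0.11, 2.56], [-1.05, 4.19], [0.11, 1.86], [-2.63, 2.63]. Speed limits (rad/s): [2.22, 2.22, 3.01, 3.01, 3.14, 3.14, 3.14].

INTERFACE

Orientations are given as a unit quaternion [w, x, y, z].
In Python, from station import env gives the robot as it stands. The module is installed in compiled form; this text tells all that it offers.
- The arm moves only by the tool apply_moves, never from a script. Its argument "rows" is a list of rows, each a list of 5 numbers: the gripper's target within -1 to 1 (fully open at 1, half-way at 0, shut at -1), then the shift along the world's x, y, z in mm, then the turn about the world's z in rad. In form: [[gripper, tx, ty, tz, yaw], ...]. A call has 1 to 8 rows; each row shifts and turns the commanded pose from where the row before left it; what a row does not reach is not made up. A row lasts 1/10 s, in which the tool goes at most 50 mm and 8.59 degrees, less where a joint would pass 70% of its speed; a pose out of reach is approached as far as the arm can. A call is refused whole if a number of a shift passes 50 or a number of a turn 0.15, either way. A call with a gripper value outside its range is refused whole. The fingers move at their own pace and stop on an object; "newtons" is the grip in N (left out, the last holds). Time passes only in rows, so rows that do not move let the fingers close. It gives the time, the measured TCP pose, the force and the opening at its end, in the units of the state.
- env.observe(): the state, without advancing time (a new reading comes with each control period).
- env.get_image(name): name is "side" or "top" or "wrist"; returns (picture, depth): 420x560x3 uint8, red, green, blue; 420x560 float32, m along the optical axis (not along the pixel's ray), 0 where there is no reading.
- env.get_calibration(name): a dict with "vertical_fov" (degrees; the focal length in pixels is half the picture's height over the tangent of half this angle, whatever the lens; pixels are square), "cx", "cy" (the principal point, pixels), "k1" (the pictures are not rectified: a ray, as slopes to the right and down, at radius r is drawn at 1 + k1 r^2 times it, then the intrinsics apply), "rvec" (rotation vector, rad) and "tvec" (3), from world to camera coordinates, as OpenCV has them. Camera axes: x right, y down, z forward; pixel columns grow to the right and rows downward; lengths in m; the calibration is good to about 2 mm. A picture is of the moment at which its call begins: read the wrist's pose just before it. get_calibration takes no time and is no camera call; for the wrist camera it gives the pose at the moment of the call.
- env.sign_off(): hands the job in, once; it reports no verdict.
Trained networks look in the newest picture that a camera, given by its name, has taken for a name from the list of things; names that differ only in an ending like _2 or _b are one class to them, and where a whole thing is asked for, a point or a joint stands for the part that bears it (a point fixed in the world has none). Each returns a list of dicts, best first, with "confidence" (0 to 1); they miss things now and then, are a little off and sometimes report something else, mostly with a low value. They report only what shows in the picture. A call takes as long as a camera call.
- env.find_in(camera, name): "location" ([column, row] in pixels, amid what is visible of it).
- env.place_of(camera, name): "location" ([column, row] in pixels: a listed point, or the origin of a listed thing).
The state is a dict: "clock": time; "q": joint angles; "joint_velocities": joint speeds; "tau": joint torques, N m; "tool_pos": TCP position; "eef_rot": TCP orientation; "force": force on the tool from outside, world axes, zero at the start; "ft_torque": the same for the moment, N m; "width": finger opening in m.
Only numpy, scipy, OpenCV 4.12 (cv2) and the standard library are available. Lean on these libraries where they do the work, as an engineer would, in place of code of your own. Each camera call takes 0.05 s, during which the arm holds its last target. There are 200 camera calls.

TASK

I have finished inspecting the instrument: swing the magnifier out to the left until its head is completely clear of the case, then turn the wing of the quarter-turn fastener until it lines up with the slot in the hatch. Close the hatch over the wing and press it fully down on its seal, and finish while holding it pressed like that, so that I can put the screws in. Do not disturb the tweezers and the micrometer.

Things in the scene. Friction and masses are not known exactly. Their poses are not given: they have to be found in the camera images.
- case: low beige instrument case, fixed on the worktop, 180 mm (its x) by 230 mm (its y) by 70 mm high, dark front panel facing the robot at its -x side. Origin: centre of its underside; y points to its left side, z up. Its top (z 70 mm) has a service opening with a circuit board 47 mm below. The hatch hinge runs along x at the right (y = -100 mm), the fastener stands on the left rim at x = 0, y = +88 mm
- lens_arm (a joint): swing of the magnifier arm about its upright pillar, rad. About 0: head over the opening of the case. Grows as the arm swings clockwise seen from above (its head comes towards the robot, then out to the left); ends at -0.15 and 1.35. The head is wholly off the case from about 1.1 on. Turns with light friction (0.12 N m) and stays where it is left
- lens_pivot (a point): point on the upright axis of the magnifier's pillar, 188 mm above the worktop, at the height of the middle of the clamp knob. The pillar is 15 mm thick (a hub of 26 mm at the top, up to z = 180 mm), on a round foot of 84 mm left of the case's far left corner; fixed
- lens_knob (a point): centre of the upright black clamp knob on the magnifier arm, 18 mm in diameter, 28 mm tall (z = 173 to 201 mm); it stands on top of the arm, 140 mm from the pillar axis, on a block 18 mm wide with its top at z = 174 mm. Gripped from above it serves to swing the arm; as it is round the fingers can turn about it
- lens_head (a point): centre of the magnifier's round white head, 102 mm in diameter, 23 mm thick (z = 153 to 176 mm), 208 mm from the pillar axis, in line with the arm and the knob
- fastener (a joint): turn of the fastener's wing about the upright, rad, counter-clockwise seen from above; 0: the wing lies along the case's x, in line with the slot of the hatch; +-1.57: square to it. Turns freely both ways to +-1.75 with light friction (0.03 N m) and stays where it is left
- wing (a point): centre of the steel wing of the fastener: a flat upright bar 32 mm long (along the case's x when the joint reads 0), 8 mm thick, 14 mm tall (from 7 to 21 mm above the case's top), on a stem 11 mm thick; to be pinched on its flat sides from above. Beside it towards the opening, 26 mm off, the rubber seal stands 5 mm above the case's top
- hatch (a joint): opening angle of the hatch about its hinge, rad; 0: flat on the frame, pressed fully down; 1.57: upright. A friction hinge (0.35 N m) keeps it where it is left. Beige plate 150 mm (x) by 206 mm by 4 mm, 0.25 kg. From 0.03 rad down the seal pushes back: at hatch_press some 9 N takes it down to 0; let go, it springs up again. It passes over the wing only if that is in line, else it lands on it
- hatch_hinge (a point): middle of the hinge line, 70 mm above the worktop, at the case's x = 0, y = -100 mm
- hatch_press (a point): point on the hatch's outer face (on top when shut) 145 mm from the hinge line, in its middle: the place to press. 43 mm farther out, in the slot, the wing stands 17 mm above the shut hatch
- hatch_edge (a point): middle of the hatch's free edge, on the outer face, 208 mm from the hinge line
- hatch_slot (a point): centre of the slot in the hatch, on its outer face, 188 mm from the hinge line. Slot 36 mm (case's x) by 13 mm; the wing passes when within about 0.15 rad of its line
- micrometer: micrometer with a green frame, 44x132x16 mm, lies on the worktop to the right in front; leave alone
- tweezers: steel tweezers, 16x129x10 mm, lie on the worktop in front of the case; leave alone

How it is judged:
By the outcome, as a careful person would: the job done as asked, in the order asked, and still so for the second after the job is handed in, while the arm keeps its last pose, push and grip.
It also fails if it takes over 72 s, if anything falls off the work surface, if the arm or the gripper's body presses on something with over 40 N, if the wrist force passes 120 N, or if a joint passes its speed limit or range.

## Working session

There is one attempt and no reset: what is moved stays moved. The work goes in short steps, Python scripts to look and compute and a tool call to move; the robot and the scene stay as the last step left them, time stands still between calls to the robot, and variables do not carry over. Pictures are saved under pics/ and viewed, about 8 in all and at most 12, crops included, and the job is handed in when it is done.

Besides the shell and the picture viewer there is one more tool, called after "Call:" as name([rows], argument=value, ...), one row to a line, values as JSON. apply_moves: Moves the arm, as the interface text tells. Its arguments: {"type":"object","properties":{"rows":{"type":"array","items":{"type":"array","items":{"type":"number"}}},"newtons":{"type":"number"}},"required":["rows"]}

```bash
mkdir -p pics
cat > h.py <<'E'
import numpy as np, cv2
from station import env
def cal(n):
    c=env.get_calibration(n); f=210/np.tan(np.radians(c["vertical_fov"])/2)
    R=cv2.Rodrigues(np.array(c["rvec"],float))[0]; return c,f,R,np.array(c["tvec"],float).ravel()
def ray(n,px,C=None):
    c,f,R,t=C or cal(n); d=np.array([(px[0]-c["cx"])/f,(px[1]-c["cy"])/f]); u=d.copy()
    for _ in range(20): u=d/(1+c["k1"]*(u@u))
    return -R.T@t, R.T@np.array([u[0],u[1],1.]), 
def at_z(n,px,z,C=None):
    o,d=ray(n,px,C); return o+d*(z-o[2])/d[2]
def at_depth(n,px,dep,C=None):
    o,d=ray(n,px,C); return o+d*dep
def proj(n,P,C=None):
    c,f,R,t=C or cal(n); p=R@np.array(P)+t; u=p[:2]/p[2]; u=u*(1+c["k1"]*(u@u)); return u*f+[c["cx"],c["cy"]]
def snap(n,name=None):
    C=cal(n); im,d=env.get_image(n)
    if name: cv2.imwrite("pics/"+name,im[:,:,::-1])
    return im,d,C
E
python3 - <<'E'
from h import *
np.set_printoptions(precision=3,suppress=True)
s=env.observe(); print(s)
for n in ["top","side"]:
    im,d,C=snap(n,n+"0.png")
    print(n,-C[2].T@C[3],C[2][2])
    for t in ["case","lens_pivot","lens_knob","lens_head","wing","hatch_hinge","hatch_press","hatch_edge","hatch_slot","micrometer","tweezers"]:
        r=env.place_of(n,t)[:2]
        for x in r:
            p=x["location"]; i,j=int(round(p[1])),int(round(p[0]))
            dd=d[min(max(i,0),419),min(max(j,0),559)]
            print(t,np.round(p,1),round(x["confidence"],2),at_depth(n,p,dd,C))
E
```

```text
{'clock': 0.0, 'q': array([ 1.12 ,  0.6  , -0.003,  1.6  ,  0.002,  0.943, -0.08 ]), 'joint_velocities': array([ 0.001,  0.001, -0.001, -0.   , -0.   ,  0.002,  0.001]), 'tau': array([ -0.   , -77.646,   1.564, -25.801,   0.012,   0.009,  -0.   ]), 'tool_pos': array([ 0.265, -0.675,  0.255]), 'eef_rot': array([-0.001,  0.983,  0.186, -0.   ]), 'force': array([-0.779,  0.268, -0.409]), 'ft_torque': array([0.   , 0.021, 0.01 ]), 'width': 0.08507511666580948}
top [ 0.456 -0.195  1.084] [ 0.114 -0.    -0.994]
case [285.  208.6] 0.88 [ 0.555 -0.195  0.174]
lens_pivot [202.1 154.3] 0.96 [ 0.671 -0.021  0.187]
lens_knob [244.9 198.3] 0.93 [ 0.575 -0.112  0.199]
lens_knob [322.8 194.8] 0.4 [ 0.573 -0.268  0.246]
lens_head [270.5 224.3] 0.82 [ 0.522 -0.164  0.17 ]
lens_head [319.1 185.9] 0.72 [ 0.586 -0.259  0.275]
hatch_hinge [330.6 200.7] 0.59 [ 0.583 -0.302  0.07 ]
hatch_press [322.3 195.2] 0.81 [ 0.57  -0.266  0.265]
hatch_edge [317.9 191.5] 0.69 [ 0.609 -0.275  0.044]
hatch_slot [318.9 191.3] 0.96 [ 0.614 -0.279  0.017]
micrometer [381.3 266.8] 0.76 [ 0.425 -0.429  0.012]
tweezers [225.6 272.3] 0.74 [ 0.417 -0.045  0.001]
side [ 0.988 -0.677  0.928] [-0.436  0.455 -0.776]
case [295.1 241.8] 0.61 [ 0.647 -0.281  0.155]
lens_pivot [275.5 206.2] 0.74 [ 0.584 -0.274  0.217]
lens_pivot [378.4 172.7] 0.71 [ 0.674 -0.019  0.185]
lens_knob [321.4 174.4] 0.55 [ 0.582 -0.118  0.189]
lens_head [288.2 179. ] 0.7 [ 0.524 -0.168  0.172]
wing [320.6 203.3] 0.37 [ 0.576 -0.102  0.065]
hatch_hinge [271.9 248.5] 0.66 [ 0.593 -0.299  0.094]
hatch_press [276.6 211. ] 0.93 [ 0.59  -0.276  0.208]
hatch_edge [278.7 182. ] 0.55 [ 0.512 -0.188  0.169]
hatch_slot [277.2 192.4] 0.78 [ 0.533 -0.215  0.17 ]
```

View pics/top0.png

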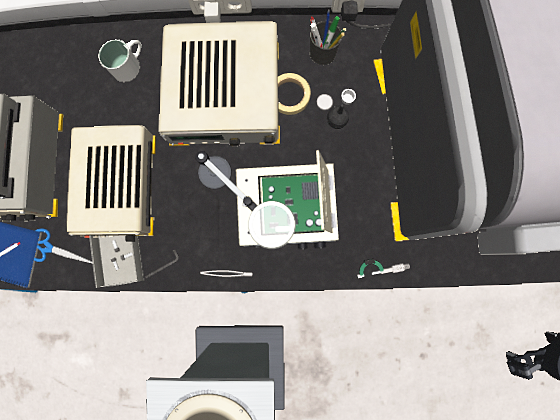

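View pics/side0.png

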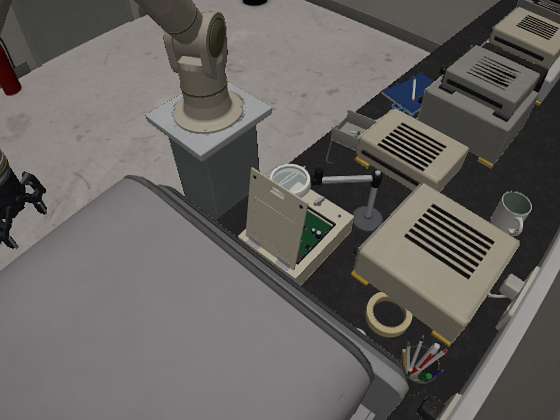

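The top view shows the case at about (290,205). The magnifier runs from its pillar at (202,155) over the knob at (247,201) to the head at (270,225). The hatch stands upright at (322,190), with the tweezers at (225,272) and the micrometer at (382,268). The networks' second guesses for the knob and head fall on the hatch, so I ignore them. I'm moving above the knob first.

Call:
apply_moves([
  [1, 14, 42, 15, 0.1],
  [1, 15, 42, 15, 0.1],
  [1, 15, 42, 15, 0.1],
  [1, 15, 42, 15, 0.1],
  [1, 15, 42, 15, 0],
  [1, 15, 42, 15, 0],
  [1, 15, 42, 10, 0],
  [1, 15, 42, 5, 0],
], newtons=25)

```text
clock: 2.0
tool_pos: [0.3843, -0.3374, 0.3625]
eef_rot: [0.001, 0.926, 0.377, 0.0]
force: [0.8, 0.0, 0.4]
width: 0.0853
```

Call:
apply_moves([
  [1, 20, 40, 0, 0],
  [1, 28, 32, 0, 0],
  [1, 28, 32, 0, 0],
  [1, 28, 32, 0, 0],
  [1, 28, 32, 0, 0],
  [1, 28, 32, 0, 0],
  [1, 20, 20, 0, 0],
  [1, 10, 8, 0, 0],
])

```text
clock: 2.8
tool_pos: [0.5753, -0.1081, 0.3613]
eef_rot: [-0.0, 0.925, 0.379, 0.0]
force: [-0.2, -0.6, -0.9]
width: 0.0852
```

Run:
```python
from h import *
np.set_printoptions(precision=3,suppress=True)
s=env.observe(); print(s["clock"],s["tool_pos"],s["eef_rot"],s["q"],s["force"])
im,d,C=snap("wrist","w1.png"); print(-C[2].T@C[3],C[2][2])
for t in ["lens_pivot","lens_knob","lens_head","wing","fastener","hatch_hinge","hatch_press","hatch_edge","hatch_slot"]:
    for x in env.place_of("wrist",t)[:2]:
        p=x["location"]; dd=d[min(max(int(round(p[1])),0),419),min(max(int(round(p[0])),0),559)]
        print(t,np.round(p,1),round(x["confidence"],2),at_depth("wrist",p,dd,C))
# case from top depth
np.save("/tmp/wd.npy",d)
im,d,C=snap("top","t1.png")
pts=[]
for r in range(140,260):
    for c in range(220,360):
        if d[r,c]>0:
            P=at_depth("top",(c,r),d[r,c],C)
            if .063<P[2]<.074: pts.append(P[:2])
pts=np.array(pts,np.float32)*1000; print(len(pts),cv2.minAreaRect(pts))
```

```text
2.8 [ 0.575 -0.108  0.361] [-0.     0.925  0.379  0.   ] [ 0.318  0.342 -0.312  1.787  0.119  1.03  -0.831] [-0.19  -0.62  -0.948]
[ 0.628 -0.056  0.478] [-0.21  -0.205 -0.956]
lens_pivot [280.2  28.9] 0.85 [ 0.667 -0.016  0.184]
lens_knob [283.4  30.6] 0.24 [ 0.668 -0.019  0.186]
lens_head [282.  265.6] 0.8 [ 0.522 -0.161  0.168]
wing [281.2 175.2] 0.64 [ 0.586 -0.097  0.17 ]Traceback (most recent call last):
  File "<stdin>", line 6, in <module>
ValueError: it knows: case, hatch_edge, hatch_hinge, hatch_press, hatch_slot, lens_head, lens_knob, lens_pivot, micrometer, tweezers, wing
```

View pics/w1.png

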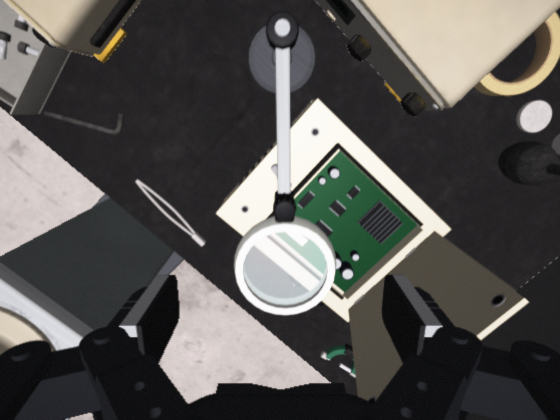

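The wrist view shows the knob at about (285,205), the head at (285,267), the pillar at (282,28) and the wing half hidden under the arm at (277,170).

Run:
```python
from h import *
np.set_printoptions(precision=3,suppress=True)
print(at_z("wrist",(285,201),.201),at_z("wrist",(285,207),.195))
im,d,C=snap("top","t1.png")
pts=[]
for r in range(140,260):
    for c in range(220,360):
        if d[r,c]>0:
            P=at_depth("top",(c,r),d[r,c],C)
            if .063<P[2]<.074: pts.append(P[:2])
pts=np.array(pts,np.float32)*1000; print(len(pts),cv2.minAreaRect(pts))
d=np.load("/tmp/wd.npy") if 0 else None
im,d,C=snap("wrist")
pts=[]
for r in range(80,340,2):
    for c in range(200,460,2):
        if d[r,c]>0:
            P=at_depth("wrist",(c,r),d[r,c],C)
            if .063<P[2]<.074: pts.append(P[:2])
pts=np.array(pts,np.float32)*1000; print(len(pts),cv2.minAreaRect(pts),cv2.boxPoints(cv2.minAreaRect(pts)))
```

```text
[ 0.574 -0.115  0.201] [ 0.569 -0.12   0.195]
1718 ((607.13427734375, -203.60958862304688), (239.3285675048828, 219.82289123535156), 1.906337857246399)
2551 ((613.663818359375, -195.8463592529297), (255.03335571289062, 230.387451171875), 2.477628469467163) [[ 481.287  -86.273]
 [ 491.246 -316.445]
 [ 746.041 -305.42 ]
 [ 736.082  -75.248]]
```

Call:
apply_moves([
  [1, -5, -9, -40, 0],
  [1, 0, 0, -45, 0],
  [1, 0, 0, -45, 0],
  [1, 0, 0, -28, 0],
  [1, 0, 0, 0, 0],
  [-1, 0, 0, 0, 0],
  [-1, 0, 0, 0, 0],
  [-1, 0, 0, 0, 0],
], newtons=25)

```text
clock: 3.95
tool_pos: [0.5696, -0.1203, 0.2052]
eef_rot: [0.001, 0.926, 0.377, 0.001]
force: [0.5, -0.1, 0.6]
width: 0.0441
```

Call:
apply_moves([
  [-1, 0, 0, 0, 0],
  [-1, 0, 0, 0, 0],
  [-1, 0, 0, 0, 0],
  [-1, 0, 0, 0, 0],
])

```text
clock: 4.35
tool_pos: [0.5691, -0.1201, 0.2043]
eef_rot: [0.001, 0.926, 0.377, 0.001]
force: [-1.9, -0.1, 8.3]
width: 0.017
```

Call:
apply_moves([
  [-1, 0, 0, 3, 0],
  [-1, -11, 13, 0, -0.125],
  [-1, -10, 15, 0, -0.125],
  [-1, -8, 16, 0, -0.125],
  [-1, -6, 16, 0, -0.125],
  [-1, -4, 17, 0, -0.125],
  [-1, 0, 0, 0, 0],
])

```text
clock: 5.05
tool_pos: [0.5273, -0.0403, 0.2051]
eef_rot: [-0.001, 0.997, 0.075, -0.002]
force: [-1.8, 1.9, -15.2]
width: 0.0165
```

Call:
apply_moves([
  [-1, -2, 17, 0, -0.125],
  [-1, 1, 18, 0, -0.125],
  [-1, 3, 17, 0, -0.125],
  [-1, 5, 17, 0, -0.125],
  [-1, 7, 16, 0, -0.125],
  [-1, 0, 0, 0, 0],
  [-1, 0, 0, 0, 0],
])

```text
clock: 5.75
tool_pos: [0.535, 0.0311, 0.2047]
eef_rot: [0.008, 0.971, -0.239, -0.008]
force: [-23.4, -33.5, 9.5]
width: 0.0167
```

The arm is resisting near the end, so it is either at its stop or touching something. I'll relax the commanded pose and look.

Call:
apply_moves([
  [-1, -6, -11, 0, 0],
  [-1, 0, 0, 0, 0],
])

```text
clock: 5.95
tool_pos: [0.5342, 0.0285, 0.205]
eef_rot: [0.002, 0.972, -0.236, -0.003]
force: [-6.1, 1.6, -12.3]
width: 0.0174
```

Run:
```python
from h import *
np.set_printoptions(precision=3,suppress=True)
s=env.observe(); print(s["clock"],s["tool_pos"],s["force"],s["q"])
A=[]
for n in ["top","side"]:
    im,d,C=snap(n); A.append(im)
    for t in ["lens_pivot","lens_head","wing"]:
        for x in env.place_of(n,t)[:2]:
            p=x["location"]; dd=d[int(p[1]),int(p[0])]
            print(n,t,np.round(p,1),round(x["confidence"],2),at_depth(n,p,dd,C))
a=cv2.resize(A[0][100:300,60:360],(800,533)) if 0 else np.vstack([cv2.resize(A[0][130:290,80:360],(525,300)),cv2.resize(A[1][100:260,230:510],(525,300))])
cv2.imwrite("pics/b2.png",a[:,:,::-1])
```

```text
5.95 [0.534 0.029 0.205] [ -6.078   1.622 -12.299] [-0.224  0.446  0.089  2.084 -0.065  0.621 -2.138]
top lens_pivot [201.6 155.7] 0.9 [ 0.669 -0.019  0.184]
top lens_head [169.  248.6] 0.63 [0.474 0.052 0.169]
top wing [331.3 199.9] 0.65 [ 0.585 -0.304  0.071]
top wing [248.3 204.9] 0.5 [ 0.574 -0.11   0.089]
side lens_pivot [378.3 172.7] 0.72 [ 0.674 -0.018  0.183]
side lens_head [330.  124.7] 0.72 [ 0.526 -0.024  0.248]
side lens_head [344.5 138.9] 0.39 [0.545 0.019 0.186]
side wing [317.3 201.9] 0.58 [ 0.578 -0.12   0.088]
```

View pics/b2.png

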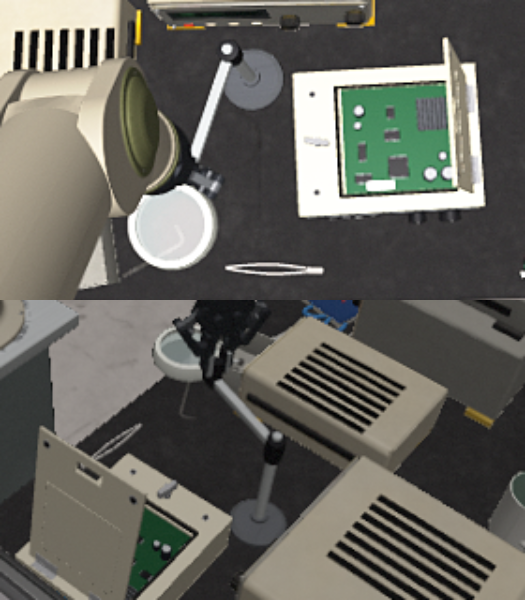

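The top half of the crop shows the head well clear of the case, on its left, with the wing lying crosswise at (317,141). The head centre works out at (0.474, 0.052). I'm releasing the knob and going over the wing.

Call:
apply_moves([
  [-0.2, 0, 0, 0, 0],
  [-0.2, 0, 0, 0, 0],
  [-0.2, 0, 0, 0, 0],
  [-0.2, 0, 0, 40, 0],
  [-0.2, 0, 0, 45, 0.15],
  [0, 5, -20, 40, 0.15],
  [0, 5, -25, 0, 0.15],
  [0, 6, -20, 0, 0.15],
])

```text
clock: 7.15
tool_pos: [0.5548, -0.0351, 0.3337]
eef_rot: [0.0, 0.998, 0.065, 0.002]
force: [-0.1, -0.4, -1.3]
width: 0.0428
```

Call:
apply_moves([
  [0, 6, -20, 0, 0.15],
  [0, 6, -20, 0, 0.15],
  [0, 6, -20, 0, 0.15],
  [0, 6, -14, 0, 0.15],
  [0, 0, 0, 0, 0.15],
  [0, 0, 0, 0, 0.15],
  [0, 0, 0, 0, 0.15],
  [0, 0, 0, 0, 0.15],
])

```text
clock: 7.95
tool_pos: [0.5782, -0.1081, 0.3319]
eef_rot: [0.001, 0.787, 0.617, 0.0]
force: [0.5, 0.3, 0.3]
width: 0.0426
```

Call:
apply_moves([
  [0, 0, 0, -30, 0.15],
  [0, 0, 0, -30, 0.14],
  [0, 0, 0, 0, 0],
])

```text
clock: 8.25
tool_pos: [0.5763, -0.1082, 0.2685]
eef_rot: [-0.002, 0.691, 0.723, -0.001]
force: [0.0, 0.8, 1.3]
width: 0.0426
```

Run:
```python
from h import *
np.set_printoptions(precision=3,suppress=True)
s=env.observe(); print(s["clock"],s["tool_pos"],s["eef_rot"],s["force"],s["q"])
im,d,C=snap("wrist","w3.png"); print(-C[2].T@C[3])
for t in ["wing","hatch_hinge"]:
    for x in env.place_of("wrist",t)[:2]:
        p=x["location"]; dd=d[int(p[1]),int(p[0])]
        print(t,np.round(p,1),round(x["confidence"],2),at_depth("wrist",p,dd,C),at_z("wrist",p,.084,C))
pts=[]
for r in range(0,420):
    for c in range(0,560):
        if d[r,c]>0:
            P=at_depth("wrist",(c,r),d[r,c],C)
            if .086<P[2]<.096 and np.hypot(P[0]-.574,P[1]+.11)<.035: pts.append(P[:2])
pts=np.array(pts,np.float32)*1000
print(len(pts), cv2.minAreaRect(pts) if len(pts) else 0, cv2.fitLine(pts,cv2.DIST_L2,0,.01,.01).ravel() if len(pts) else 0)
```

```text
8.25 [ 0.576 -0.108  0.269] [-0.002  0.691  0.723 -0.001] [0.029 0.766 1.322] [ 0.321  0.438 -0.327  1.894  0.182  0.843 -0.054]
[ 0.572 -0.033  0.385]
wing [279.1 195.4] 0.89 [ 0.573 -0.108  0.089] [ 0.573 -0.109  0.084]
hatch_hinge [278.7 362.1] 0.76 [ 0.581 -0.296  0.073] [ 0.58  -0.287  0.084]
336 ((572.4820556640625, -109.6695785522461), (31.419296264648438, 10.07315731048584), 85.74070739746094) [   0.155    0.988  572.679 -109.135]
```

View pics/w3.png

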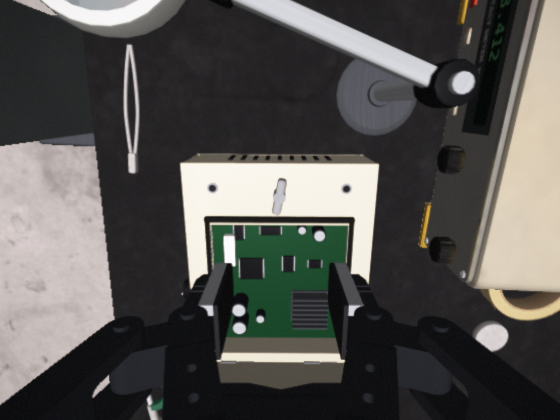

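The wing at (279,195) is tilted slightly from crosswise, at about +1.41 rad relative to the case, whose yaw is about 0.045. I'm squaring the jaws to it, descending and pinching.

Call:
apply_moves([
  [0, -3, -1, -40, -0.1],
  [0, 0, 0, -45, -0.085],
  [0, 0, 0, -45, 0],
  [0, 0, 0, -25, 0],
  [0, 0, 0, -8, 0],
  [0, 0, 0, 0, 0],
  [-1, 0, 0, 0, 0],
  [-1, 0, 0, 0, 0],
], newtons=25)

```text
clock: 9.2
tool_pos: [0.5759, -0.1091, 0.1102]
eef_rot: [0.001, 0.756, 0.655, 0.001]
force: [-0.1, 0.3, 0.3]
width: 0.0142
```

Call:
apply_moves([
  [-1, 0, 0, 0, 0],
  [-1, 0, 0, 0, 0],
  [-1, 0, 0, 0, 0],
])

```text
clock: 9.5
tool_pos: [0.5743, -0.109, 0.1101]
eef_rot: [0.0, 0.756, 0.655, -0.0]
force: [-4.7, 1.8, 10.0]
width: 0.0072
```

Call:
apply_moves([
  [-1, 0, 0, 0, -0.14],
  [-1, 0, 0, 0, -0.14],
  [-1, 0, 0, 0, -0.14],
  [-1, 0, 0, 0, -0.14],
  [-1, 0, 0, 0, -0.14],
  [-1, 0, 0, 0, 0],
])

```text
clock: 10.1
tool_pos: [0.5748, -0.1092, 0.1101]
eef_rot: [0.0, 0.935, 0.354, 0.0]
force: [-4.0, -1.0, 7.8]
width: 0.007
```

Call:
apply_moves([
  [-1, 0, 0, 0, -0.14],
  [-1, 0, 0, 0, -0.14],
  [-1, 0, 0, 0, -0.14],
  [-1, 0, 0, 0, -0.14],
  [-1, 0, 0, 0, -0.14],
  [-1, 0, 0, 0, -0.01],
  [-1, 0, 0, 0, 0],
])

```text
clock: 10.8
tool_pos: [0.575, -0.1098, 0.1101]
eef_rot: [0.0, 1.0, 0.009, 0.001]
force: [-2.9, -2.2, 8.9]
width: 0.0071
```

Call:
apply_moves([
  [-1, 0, 0, 0, 0.025],
  [-1, 0, 0, 0, 0],
  [-0.2, 0, 0, 0, 0],
  [-0.2, 0, 0, 0, 0],
  [-0.2, 0, 0, 0, 0],
  [-0.2, 0, 0, 30, 0],
  [-0.2, 0, 0, 45, 0],
  [-0.2, 0, 0, 45, 0],
])

```text
clock: 11.6
tool_pos: [0.5743, -0.1087, 0.2292]
eef_rot: [-0.0, 1.0, 0.022, -0.001]
force: [0.4, -0.7, 0.6]
width: 0.0343
```

Call:
apply_moves([
  [-0.2, 0, 0, 45, 0],
  [-0.2, 0, 0, 20, 0],
  [-0.2, 0, 0, 0, 0],
])

```text
clock: 11.9
tool_pos: [0.5761, -0.1091, 0.2968]
eef_rot: [0.0, 1.0, 0.022, 0.003]
force: [0.3, 0.3, -0.5]
width: 0.0338
```

Run:
```python
from h import *
np.set_printoptions(precision=3,suppress=True)
s=env.observe(); print(s["clock"],s["tool_pos"],s["eef_rot"],s["force"],s["q"])
im,d,C=snap("wrist","w4.png"); print(-C[2].T@C[3])
for t in ["wing","hatch_hinge","hatch_edge","hatch_slot"]:
    for x in env.place_of("wrist",t)[:2]:
        p=x["location"]; dd=d[int(p[1]),int(p[0])]
        print(t,np.round(p,1),round(x["confidence"],2),at_depth("wrist",p,dd,C))
P=np.array([[at_depth("wrist",(c,r),d[r,c],C) if d[r,c]>0 else [0,0,0] for c in range(560)] for r in range(420)]); np.save("/tmp/P.npy",P)
m=(P[...,2]>.086)&(P[...,2]<.096)&(np.hypot(P[...,0]-.574,P[...,1]+.11)<.035)
q=(P[m][:,:2]*1000).astype(np.float32); print(len(q),cv2.minAreaRect(q),cv2.fitLine(q,cv2.DIST_L2,0,.01,.01).ravel())
m=(P[...,2]>.062)&(P[...,2]<.074)&(P[...,0]>.44)&(P[...,0]<.70)&(P[...,1]<-.05)
q=(P[m][:,:2]*1000).astype(np.float32); print(len(q),cv2.minAreaRect(q))
n,l,st,_=cv2.connectedComponentsWithStats(m.astype(np.uint8)); k=1+st[1:,4].argmax(); q=(P[l==k][:,:2]*1000).astype(np.float32);print(len(q),cv2.minAreaRect(q),cv2.boxPoints(cv2.minAreaRect(q)))
# hatch from top cam
im,d,C=snap("top","t4.png")
h=[]
for r in range(130,260):
    for c in range(290,370):
        if d[r,c]>0:
            X=at_depth("top",(c,r),d[r,c],C)
            if X[2]>.1: h.append(X)
h=np.array(h); print(len(h),h.min(0),h.max(0)); cc=h.mean(0); print(cc,np.linalg.svd(h-cc)[2][2]); t=h[h[:,2]>h[:,2].max()-.01]; print("top",t.mean(0),t.min(0),t.max(0))
```

```text
11.9 [ 0.576 -0.109  0.297] [0.    1.    0.022 0.003] [ 0.262  0.307 -0.523] [-0.103  0.393  0.27   1.897 -0.136  0.863 -1.291]
[ 0.649 -0.106  0.414]
wing [282.4 188. ] 0.83 [ 0.577 -0.111  0.091]
hatch_hinge [467.2 186.3] 0.87 [ 0.581 -0.297  0.069]
292 ((572.6697387695312, -109.71365356445312), (31.03752326965332, 9.556654930114746), 2.576925039291382) [   0.999    0.039  572.957 -109.728]
19090 ((576.0966796875, -197.74652099609375), (180.40013122558594, 230.17259216308594), 2.4178028106689453)
19085 ((576.0966796875, -197.74652099609375), (180.40013122558594, 230.17259216308594), 2.4178028106689453) [[ 481.122  -86.568]
 [ 490.832 -316.536]
 [ 671.071 -308.925]
 [ 661.361  -78.958]]
735 [ 0.506 -0.298  0.101] [ 0.657 -0.257  0.278]
[ 0.579 -0.275  0.214] [ 0.042 -0.978  0.202]
top [ 0.579 -0.262  0.274] [ 0.506 -0.267  0.269] [ 0.653 -0.257  0.278]
```

View pics/w4.png

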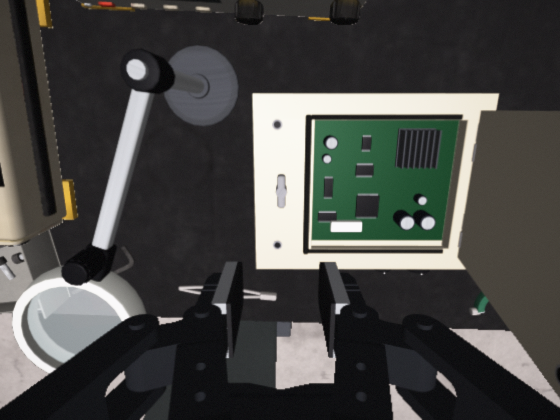

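The wing is now in line: 0.039–0.045 rad against a case yaw of 0.042. The head at (85,320) and the tweezers at (228,293) are well clear. Next I check the room behind the hatch for the gripper.

Run:
```python
from h import *
np.set_printoptions(precision=3,suppress=True)
im,d,C=snap("top")
h=[]
for r in range(0,300,2):
    for c in range(340,560,2):
        if d[r,c]>0: h.append(at_depth("top",(c,r),d[r,c],C))
h=np.array(h)
for x0 in np.arange(.42,.8,.06):
    for z0,z1 in [(.02,.15),(.15,.25),(.25,.35),(.35,.6)]:
        m=(abs(h[:,0]-x0)<.03)&(h[:,2]>z0)&(h[:,2]<z1)&(h[:,1]<-.33)
        if m.any(): print(round(x0,2),z0,z1,"ymax",h[m][:,1].max().round(3))
```

```text
0.42 0.15 0.25 ymax -0.641
0.48 0.02 0.15 ymax -0.47
0.48 0.15 0.25 ymax -0.47
0.48 0.25 0.35 ymax -0.469
0.48 0.35 0.6 ymax -0.47
0.54 0.02 0.15 ymax -0.467
0.54 0.15 0.25 ymax -0.467
0.54 0.25 0.35 ymax -0.466
0.54 0.35 0.6 ymax -0.467
0.6 0.02 0.15 ymax -0.463
0.6 0.15 0.25 ymax -0.464
0.6 0.25 0.35 ymax -0.463
0.6 0.35 0.6 ymax -0.463
0.66 0.02 0.15 ymax -0.459
0.66 0.15 0.25 ymax -0.461
0.66 0.25 0.35 ymax -0.459
0.66 0.35 0.6 ymax -0.46
0.72 0.02 0.15 ymax -0.456
0.72 0.15 0.25 ymax -0.457
0.72 0.25 0.35 ymax -0.457
0.72 0.35 0.6 ymax -0.456
0.78 0.02 0.15 ymax -0.33
0.78 0.15 0.25 ymax -0.453
0.78 0.25 0.35 ymax -0.453
0.78 0.35 0.6 ymax -0.453
```

Call:
apply_moves([
  [-1, 0, 0, 48, 0.15],
  [-1, 0, 0, 5, 0.15],
  [-1, 0, 0, 0, 0.15],
  [-1, 0, 0, 0, 0.15],
  [-1, 0, 0, 0, 0.15],
  [-1, 0, 0, 0, 0.15],
  [-1, 0, 0, 0, 0.15],
  [-1, 0, 0, 0, 0.15],
])

```text
clock: 13.05
tool_pos: [0.5745, -0.109, 0.3454]
eef_rot: [-0.001, 0.811, 0.585, -0.001]
force: [0.3, -0.0, 0.6]
width: 0.0004
```

The wall face is at y = -0.465, so there is room. I'm crossing over the hatch and going down behind it.

Call:
apply_moves([
  [-1, 2, -43, 5, 0.13],
  [-1, 2, -43, 0, 0.13],
  [-1, 2, -43, 0, 0.11],
  [-1, 0, -43, 0, 0],
  [-1, 0, -39, 0, 0],
  [-1, 0, 0, -20, 0],
  [-1, 0, 0, 0, 0],
])

```text
clock: 13.75
tool_pos: [0.5791, -0.3208, 0.3278]
eef_rot: [-0.003, 0.693, 0.721, -0.001]
force: [-0.0, -0.0, -0.7]
width: 0.0001
```

Call:
apply_moves([
  [-1, 0, 0, -30, 0],
  [-1, 0, 0, -30, 0],
  [-1, 0, 0, -22, 0],
  [-1, 0, 0, 0, 0],
])

```text
clock: 14.15
tool_pos: [0.5797, -0.3178, 0.2464]
eef_rot: [-0.003, 0.691, 0.723, -0.001]
force: [-0.9, -0.3, -0.2]
width: -0.0002
```

Call:
apply_moves([
  [-1, -1, 16, 2, 0],
  [-1, 0, 15, 1, 0],
  [-1, -1, 15, -4, 0],
  [-1, 0, 15, -4, 0],
  [-1, -1, 14, -6, 0],
  [-1, 0, 14, -7, 0],
  [-1, -1, 13, -9, 0],
  [-1, 0, 12, -10, 0],
])

```text
clock: 14.95
tool_pos: [0.5764, -0.2046, 0.2114]
eef_rot: [-0.0, 0.692, 0.722, -0.0]
force: [0.1, -0.2, 1.4]
width: -0.0002
```

Call:
apply_moves([
  [-1, -1, 11, -11, 0],
  [-1, 0, 10, -12, 0],
  [-1, -1, 8, -13, 0],
  [-1, 0, 8, -14, 0],
  [-1, 0, 5, -15, 0],
  [-1, 0, 5, -15, 0],
  [-1, 0, 0, 0, 0],
])

```text
clock: 15.65
tool_pos: [0.5734, -0.1575, 0.1297]
eef_rot: [-0.002, 0.691, 0.723, -0.001]
force: [-1.0, 0.2, 0.9]
width: -0.0003
```

Run:
```python
from h import *
np.set_printoptions(precision=3,suppress=True)
s=env.observe(); print(s["clock"],s["tool_pos"],s["force"])
A=[]
for n in ["side","top"]:
    im,d,C=snap(n); A.append(im)
    for t in ["hatch_edge","hatch_slot","hatch_press","wing"]:
        for x in env.place_of(n,t)[:1]:
            p=x["location"]; dd=d[int(p[1]),int(p[0])]
            print(n,t,np.round(p,1),round(x["confidence"],2),at_depth(n,p,dd,C))
cv2.imwrite("pics/b5.png",np.hstack([cv2.resize(A[0][130:270,220:400],(400,311)),cv2.resize(A[1][130:270,200:380],(400,311))])[:,:,::-1])
```

```text
15.65 [ 0.573 -0.157  0.13 ] [-0.965  0.151  0.853]
side hatch_edge [321.5 189.5] 0.68 [ 0.618 -0.162  0.202]
side hatch_slot [316.  194.9] 0.88 [ 0.598 -0.153  0.16 ]
side hatch_press [309.7 211.9] 0.85 [ 0.589 -0.163  0.097]
top hatch_edge [167.4 250. ] 0.55 [0.471 0.055 0.17 ]
```

View pics/b5.png

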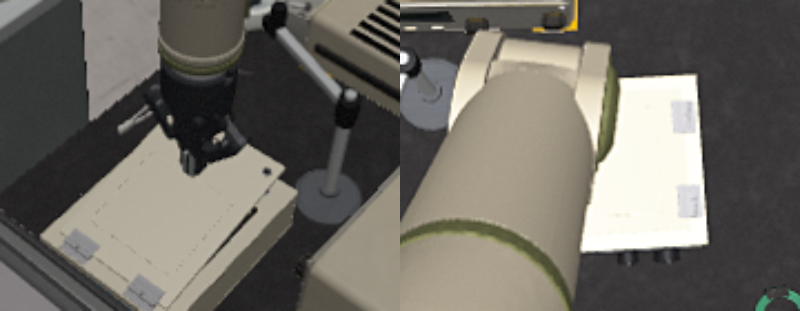

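The side crop shows the closed fingertips on the hatch, with the hatch a little open and no contact trouble. I'm pressing on slowly.

Call:
apply_moves([
  [-1, 0, 2, -8, 0],
  [-1, 0, 1, -8, 0],
  [-1, 0, 1, -5, 0],
  [-1, 0, 0, 0, 0],
])

```text
clock: 16.55
tool_pos: [0.5741, -0.1545, 0.1101]
eef_rot: [-0.001, 0.692, 0.722, -0.001]
force: [-0.4, -0.0, 0.2]
width: -0.0001
```

Call:
apply_moves([
  [-1, 0, 0, -4, 0],
  [-1, 0, 0, -2, 0],
  [-1, 0, 0, 0, 0],
  [-1, 0, 0, 0, 0],
])

```text
clock: 16.95
tool_pos: [0.5747, -0.155, 0.1053]
eef_rot: [0.0, 0.692, 0.722, -0.0]
force: [-0.2, -1.4, 0.7]
width: 0.0001
```

Call:
apply_moves([
  [-1, 0, 1, -3, 0],
  [-1, 0, 0, 0, 0],
  [-1, 0, 0, -3, 0],
  [-1, 0, 0, 0, 0],
  [-1, 0, 0, 0, 0],
])

```text
clock: 17.45
tool_pos: [0.575, -0.1542, 0.0995]
eef_rot: [0.0, 0.692, 0.722, 0.0]
force: [0.7, -1.1, 4.3]
width: -0.0003
```

Call:
apply_moves([
  [-1, 0, 0, -2, 0],
  [-1, 0, 0, 0, 0],
  [-1, 0, 0, 0, 0],
])

```text
clock: 17.75
tool_pos: [0.575, -0.1542, 0.099]
eef_rot: [0.001, 0.692, 0.722, 0.0]
force: [-4.6, 0.2, 21.7]
width: -0.0
```

Call:
apply_moves([
  [-1, 0, 0, -2, 0],
  [-1, 0, 0, 0, 0],
  [-1, 0, 0, 0, 0],
])

```text
clock: 18.05
tool_pos: [0.575, -0.1542, 0.0988]
eef_rot: [0.001, 0.692, 0.722, 0.001]
force: [-9.4, 1.0, 43.3]
width: -0.0002
```

Call:
apply_moves([
  [-1, 0, 0, 2, 0],
  [-1, 0, 0, 0, 0],
  [-1, 0, 0, 0, 0],
  [-1, 0, 0, 0, 0],
])

```text
clock: 18.45
tool_pos: [0.575, -0.1542, 0.099]
eef_rot: [0.001, 0.692, 0.722, 0.0]
force: [-4.6, -1.1, 23.3]
width: -0.0001
```

Run:
```python
from h import *
np.set_printoptions(precision=3,suppress=True)
im,d,C=snap("wrist","w6.png")
for n in ["wrist","side"]:
    im,dd_,C2=snap(n)
    for t in ["wing","hatch_edge","hatch_slot","hatch_press","lens_head","tweezers","micrometer"]:
        for x in env.place_of(n,t)[:1]:
            p=x["location"]; z=dd_[int(p[1]),int(p[0])]; print(n,t,np.round(p),round(x["confidence"],2),at_depth(n,p,z,C2))
A=[]
for r in range(0,420,3):
    for c in range(0,560,3):
        if d[r,c]>0:
            P=at_depth("wrist",(c,r),d[r,c],C)
            if .04<P[2]<.1 and .48<P[0]<.67 and -.32<P[1]<-.08:A.append(P)
A=np.array(A); print(len(A)); k=np.array([-.042,.999]); v=(A[:,:2]-[.576,-.198])@k
for a in np.arange(-.1,.12,.02):
    m=abs(v-a)<.01
    if m.any(): print(a.round(2),m.sum(),np.percentile(A[m][:,2],[10,50,90]))
s=env.observe(); print(s["clock"],s["tool_pos"],s["force"])
```

```text
wrist wing [284. 188.] 0.98 [ 0.573 -0.108  0.09 ]
wrist hatch_edge [283. 135.] 0.68 [ 0.572 -0.09   0.073]
wrist tweezers [ 2. 28.] 0.59 [ 0.415 -0.045 -0.001]
side hatch_edge [322. 198.] 0.89 [ 0.616 -0.155  0.165]
side hatch_slot [320. 202.] 0.62 [ 0.605 -0.146  0.133]
side hatch_press [310. 215.] 0.59 [ 0.59  -0.16   0.083]
side tweezers [292. 176.] 0.48 [ 0.521 -0.15   0.164]
side micrometer [312. 216.] 0.65 [ 0.588 -0.152  0.072]
9494
-0.02 41 [0.072 0.073 0.074]
0.0 160 [0.068 0.07  0.074]
0.02 660 [0.069 0.073 0.074]
0.04 1426 [0.069 0.073 0.074]
0.06 2040 [0.069 0.073 0.074]
0.08 1987 [0.069 0.073 0.074]
0.1 2509 [0.069 0.073 0.074]
19.3 [ 0.575 -0.154  0.099] [-4.181 -0.582 21.977]
```

View pics/w6.png

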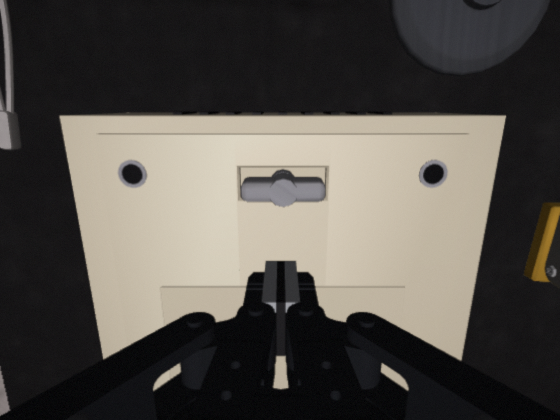

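The wing stands through the slot at (284,188), and the hatch is flat: the plate reads 73–74 mm at every distance from the hinge. The press force is about 22 N and steady, so I'm handing in while holding it.

```bash
python3 -c "
from station import env
print(env.sign_off()); s=env.observe(); print(s['clock'],s['tool_pos'],s['force'])"
```

```text
the job is handed in; nothing more can be done
None
the job is handed in; nothing more can be done
```

The job is done and handed in at about 19 s. The arm is holding the hatch pressed down on its seal, ready for your screws.

- **Magnifier:** I swung it out by its knob to the left. Its head is about 80 mm clear of the case.
- **Fastener:** I turned the wing by about 1.4 rad. It read 0.039–0.045 rad against a case angle of 0.042, so it lines up with the slot.
- **Hatch:** I closed it from behind with shut fingertips and pressed it at the press point. In the last wrist picture the wing stands through the slot. The plate reads flat at 73–74 mm along the visible part, and the tool stopped moving as the force rose, so the hatch is fully down. The holding push is about 22 N, where about 9 N is needed.

**Force peaks:** There were two brief peaks above 40 N, both relieved at once. One was about 41 N when the magnifier came up against resistance at the end of its swing, either its stop or something it touched. The other was about 43 N at the fingertips while pressing the hatch.

**Not touched:** The tweezers were found at the same position as at the start. The arm stayed well above the micrometer, but the network misplaced it in the last side picture, so I did not re-measure it.

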